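# Register a skewed slide tray and cover it

## Robot

A 7-joint arm with a two-finger parallel gripper is mounted at the origin on the work surface. World frame = base frame: x ahead of the robot, y to its left, z up, the work surface at z = 0. Lengths are in m, angles in rad, forces in N, time in s.
With the tool pointing down it reaches from about 0.425 to 0.875 m from the base axis. Payload 4.7 kg.
Tool frame: the origin (TCP) lies between the finger pads; the fingertips stand 14 mm ahead of it and the grasp point (between the pads) lies 5 mm behind it; z points along the fingers, y is the line along which they close (so a half turn about z gives the same grasp; the last joint's range is limited). The gripper opens to 87 mm and grips with 3 to 60 N. Pads are 19 mm wide; open, the fingers measure 117 mm over their backs; the gripper's body (75 mm by 190 mm) begins 51 mm behind the grasp point.
Start: joints at [1.143, 0.321, -0.07, 1.45, 0.023, 1.371, -0.057], TCP at [0.278, -0.588, 0.237] pointing down, gripper open.
Joint ranges: [-2.86, 2.86], [-0.3, 2.09], [-1.38, 1.24], [0.06, 2.45], [-1.56, 4.7], [0.09, 2.05], [-2.69, 2.69]. Speed limits (rad/s): [2.57, 2.57, 3.14, 3.14, 3.14, 3.14, 3.14].

## Interface

Orientations are given as a rotation vector (axis times angle).
In Python, from bench import ctrl gives the robot as it stands.
- The arm moves only by the shell command python3 -m inch 'ROWS' [OPENING] [FORCE]. ROWS is JSON, a list of rows, each a list of 6 numbers: the shift along the world's x, y, z in mm, then the turn, a rotation vector about the world's x, y, z in degrees. In form: [[tx, ty, tz, rx, ry, rz], ...]. A call has 1 to 20 rows; each row is the pose to reach, as a shift and turn from the pose commanded when the call began; what a row does not reach only later rows make up. A row lasts 1/8 s, in which the tool goes at most 62.5 mm and 10.7 degrees, less where a joint would pass 70% of its speed; a pose out of reach is approached as far as the arm can. A call with a gripper value outside its range is refused whole. OPENING is the finger opening in mm, from 0 to 87, set as the call begins (- or left out, the last holds). The fingers move at their own pace and stop on an object; FORCE is the grip in N (left out, the last holds). Time passes only in rows, so rows that repeat a pose let the fingers close. It gives the time, the measured TCP pose, the force, the opening and the grip force at its end, in the units of the state.
- ctrl.get_state(): the state, without advancing time (a new reading comes with each control period).
- ctrl.get_image(name): name is "scene" or "side" or "wrist"; returns (picture, depth): 420x560x3 uint8, red, green, blue; 420x560 float32, m along the optical axis (not along the pixel's ray), 0 where there is no reading.
- ctrl.camera_params(name): a dict with "mtx" (3x3 intrinsics, pixels), "T" (4x4, takes a point from camera to world coordinates). Camera axes: x right, y down, z forward; pixel columns grow to the right and rows downward; lengths in m; the calibration is good to about 2 mm. A picture is of the moment at which its call begins: read the wrist's pose just before it. camera_params takes no time and is no camera call; for the wrist camera it gives the pose at the moment of the call.
- ctrl.close_job(): hands the job in; it is judged then, once.
The state is a dict: "time": time; "joint_positions": joint angles; "qd": joint speeds; "joint_torque": joint torques, N m; "position": TCP position; "tool_rot": TCP orientation; "ft_force": force on the tool from outside, world axes, zero at the start; "torque": the same for the moment, N m; "grip_width": opening from 0.0 (shut) to 1.0 (fully open); "grip_force": force on a finger pad.
Only numpy, scipy, OpenCV 4.12 (cv2) and the standard library are available. Lean on these libraries where they do the work, as an engineer would, in place of code of your own. Each camera call takes 0.05 s, during which the arm holds its last target. There are 200 camera calls.

## Task

The white slide tray was put down out of register and stands with its corner pins on top of the metal bottom tray. Nudge it across, without tipping it up, until its four pins drop into the bottom tray's sockets and it lies flat. Then fetch the grey cover tray by its rib and lower it (do not drop it) onto the slide tray so that its four pins go fully home too, leave the stack standing, and do not disturb the jar, slide box or mouse.

Things in the scene. Friction and masses are not known exactly. Their poses are not given: they have to be found in the camera images.
- bottom_tray: Flat dark steel slab, fixed to the bench: 180 (x) x 250 (y) x 26 mm high. Origin: centre of its underside, on the bench; z up, x roughly away from the robot. Its flat top has four square sockets, 13 mm wide and 12 mm deep, at x = +-48, y = +-78 mm. No tray cares about a half turn about z.
- slide_tray: White tray of glass slides (fixed in it), loose, 0.25-0.5 kg: 120 (x) x 180 (y) x 16 mm, upright outer faces. Origin: centre of its underside, above the pins. Four tapered pins stick down 10 mm at x = +-48, y = +-78 mm, 11 mm thick, 6 mm at the tip: they enter a socket when up to 3 mm off. It starts standing on them, origin 36 mm above the bench (26 home).
- slide_tray_top (a point): Centre of the slide tray, level with its top, 16 mm above its origin. Its top has sockets like the bottom tray's right above its pins, in two solid end rails. It starts 18-28 mm to the bottom tray's -x of home, up to 26 mm off either way in y, turned up to 0.1 rad. It slides on its pins when pushed and stops when left.
- cover_tray: Grey tray, loose, 0.2-0.45 kg: plate 120 (x) x 180 (y) x 8 mm, with the slide tray's four pins under it (10 mm long, x = +-48, y = +-78 mm) and an upright rib in the middle of its top, 14 mm thick (x), 70 mm long (y), 36 mm high. Origin: centre of the plate's underside, above the pins; it starts standing on them on the bench, origin 10 mm up.
- cover_rib_top (a point): Middle of the top edge of the cover tray's rib, 44 mm above the cover tray's origin.
- specimen_jar: Bystander: amber glass jar with a white cap, 56 mm across, 70 mm high; origin at the centre of its underside.
- slide_box: Bystander: flat black box, 85 x 100 x 26 mm; origin at the centre of its underside.
- mouse: Bystander: black computer mouse, 105 x 60 x 30 mm; origin at the centre of its underside.

How it is judged:
On the way, in this order (a step that is already met when the one before it is completed fails the run):
1. the slide tray's four pins are home in the bottom tray's sockets, with the cover tray not yet on it (z of slide_tray in the frame of bottom_tray between 0.023 and 0.029 m and horizontal distance between slide_tray and bottom_tray below 0.004 m and angle between the y axis of slide_tray and the y axis of bottom_tray, either way round below 0.05 rad and angle between the z axis of slide_tray and the z axis of bottom_tray, either way round below 0.04 rad and contact force between cover_tray and slide_tray below 0.05 N), for 0.2 s.
2. the cover tray's four pins are home in the slide tray's sockets (z of slide_tray in the frame of bottom_tray between 0.023 and 0.029 m and horizontal distance between slide_tray and bottom_tray below 0.004 m and angle between the y axis of slide_tray and the y axis of bottom_tray, either way round below 0.05 rad and angle between the z axis of slide_tray and the z axis of bottom_tray, either way round below 0.04 rad and z of cover_tray in the frame of slide_tray between 0.013 and 0.019 m and horizontal distance between cover_tray and slide_tray below 0.004 m and angle between the y axis of cover_tray and the y axis of slide_tray, either way round below 0.05 rad and angle between the z axis of cover_tray and the z axis of slide_tray, either way round below 0.04 rad), for 0.2 s.
At the end, for the whole second after the job is handed in: Slide tray flat on the bottom tray and cover tray flat on the slide tray, all pins in their sockets: underside within 3 mm of the top of the tray below, centres within 4 mm horizontally, turned by less than 0.05 rad, tilted by less than 0.04 rad; both at rest and released (all of step 2 and linear speed of each of slide_tray, cover_tray below 0.02 m/s); the robot touches nothing.
It fails at once if the slide tray is tipped up by more than about 17 degrees (angle between slide_tray's own z axis and vertical above 0.3 rad).
It fails at once if the cover tray is dropped (falls free, faster than 0.7 m/s) (contact force between the fingers and cover_tray below 0.05 N and linear speed of cover_tray above 0.7 m/s).
It fails at once if the jar is shifted by more than 30 mm or tipped over (distance of specimen_jar from where it was at the start of the episode above 0.03 m or angle between specimen_jar's own z axis and vertical above 0.5 rad).
It fails at once if the slide box is shifted by more than 30 mm or tipped over (distance of slide_box from where it was at the start of the episode above 0.03 m or angle between slide_box's own z axis and vertical above 0.5 rad).
It fails at once if the mouse is shifted by more than 30 mm or tipped over (distance of mouse from where it was at the start of the episode above 0.03 m or angle between mouse's own z axis and vertical above 0.5 rad).
It also fails if it takes over 64 s, if anything falls off the work surface, if the arm or the gripper's body presses on something with over 40 N, if the wrist force passes 120 N, or if a joint passes its speed limit or range.

## Working session

There is one attempt and no reset: what is moved stays moved. The work goes in short steps, Python scripts to look and compute and a shell command to move; the robot and the scene stay as the last step left them, time stands still between calls to the robot, and variables do not carry over. Pictures are saved under pics/ and viewed, at most 10 in all, crops included, and the job is handed in when it is done.

```bash
mkdir -p pics; ls; python3 - <<'E'
from bench import ctrl
import cv2,numpy as np
s=ctrl.get_state();print(s)
ims=[]
for n in("scene","side"):
    im,d=ctrl.get_image(n);p=ctrl.camera_params(n);print(n,p)
    np.savez(f"{n}0.npz",im=im,d=d,**p)
    cv2.imwrite(f"pics/{n}0.png",im[:,:,::-1])
E
```

```text
pics
{'time': 0.0, 'joint_positions': array([ 1.14308223,  0.32181427, -0.07007312,  1.45167715,  0.02263053,
        1.37078742, -0.05692769]), 'qd': array([-0.00032922,  0.00043804,  0.00020659, -0.00120087,  0.0005263 ,
        0.00107557,  0.00098192]), 'joint_torque': array([-1.32998812e-04, -4.91281128e+01, -4.03564554e-01, -3.12526238e+01,
       -6.36726804e-02,  4.35681792e-02,  1.72794994e-04]), 'position': array([ 0.27764264, -0.58713937,  0.23546599]), 'tool_rot': array([-3.06347385e+00, -6.87967317e-01,  8.53708197e-04]), 'ft_force': array([ 0.21425597,  0.05164753, -0.25099854]), 'torque': array([ 0.00201461,  0.03416491, -0.0463824 ]), 'grip_force': 0.0, 'grip_width': 1.0005803846446009}
scene {'mtx': array([[408.33789182,   0.        , 282.78502268],
       [  0.        , 408.33789182, 210.22800354],
       [  0.        ,   0.        ,   1.        ]]), 'T': array([[-0.60902005,  0.65123513, -0.45275532,  0.99280828],
       [ 0.79315117,  0.4983113 , -0.35013865,  0.30622658],
       [-0.0024095 , -0.57234487, -0.82000948,  0.73984304],
       [ 0.        ,  0.        ,  0.        ,  1.        ]])}
side {'mtx': array([[515.03467007,   0.        , 282.12081088],
       [  0.        , 515.03467007, 207.28129723],
       [  0.        ,   0.        ,   1.        ]]), 'T': array([[-0.77270939, -0.40602443,  0.4879184 ,  0.17475793],
       [-0.63470652,  0.48424893, -0.60220479,  0.59984768],
       [ 0.0082359 , -0.77501428, -0.63189005,  0.67003977],
       [ 0.        ,  0.        ,  0.        ,  1.        ]])}
```

View pics/scene0.png

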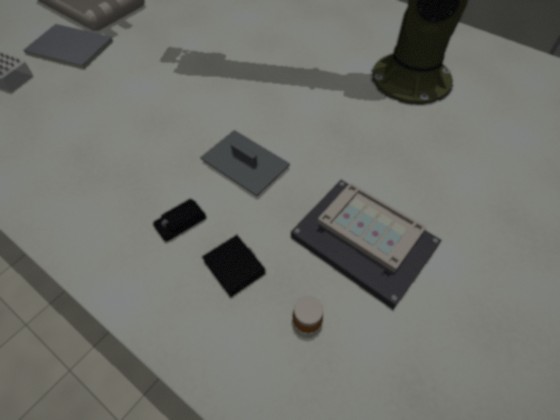

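View pics/side0.png

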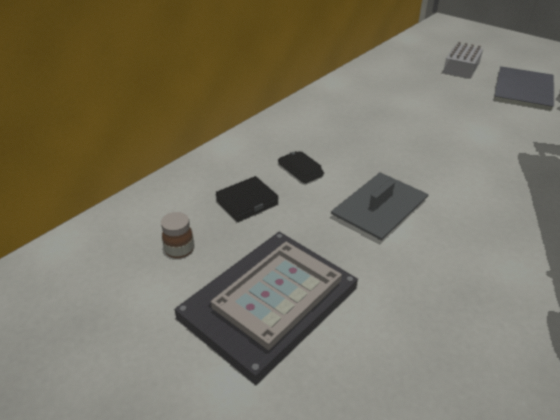

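The pictures show the dark bottom tray (scene ~(367,240)), the white tray on it toward the robot, the grey cover (245,162), mouse (180,220), slide box (234,265) and jar (308,315). I'll locate them by height, from the depth images of both views.

```bash
cat > h.py <<'E'
import numpy as np,cv2
def cloud(d,K,T):
    v,u=np.mgrid[:d.shape[0],:d.shape[1]]
    P=np.stack([(u-K[0,2])*d/K[0,0],(v-K[1,2])*d/K[1,1],d],-1)@T[:3,:3].T+T[:3,3]
    P[d<=0]=np.nan
    return P
def ray(u,v,z,K,T):
    r=T[:3,:3]@np.linalg.inv(K)@np.array([u,v,1.]);o=T[:3,3]
    return o+r*(z-o[2])/r[2]
def rect(mask,P):
    n,l,st,c=cv2.connectedComponentsWithStats(mask.astype(np.uint8))
    for i in range(1,n):
        if st[i,4]<60: continue
        q=P[l==i]; (cx,cy),(w,h),a=cv2.minAreaRect((q[:,:2]*1000).astype(np.float32))
        print("  px",c[i].round(),"n",st[i,4],"xy %.1f %.1f size %.1f %.1f ang %.1f z %.1f"%(cx,cy,w,h,a,np.median(q[:,2])*1000))
E
python3 - <<'E'
from h import *
for n in("scene","side"):
    f=np.load(f"{n}0.npz");P=cloud(f['d'],f['mtx'],f['T']);z=P[...,2]
    reg=(P[...,0]>.3)&(P[...,0]<1)&(P[...,1]>-.6)&(P[...,1]<.45)
    for lo,hi in((.013,.022),(.0215,.032),(.034,.047),(.047,.0595),(.062,.08)):
        print(n,lo,hi);rect(reg&(z>lo)&(z<hi),P)
E
```

```text
scene 0.013 0.022
  px [245. 163.] n 2636 xy 535.2 -162.3 size 181.9 122.1 ang 88.7 z 17.9
  px [173. 227.] n 359 xy 747.3 -161.5 size 56.9 105.1 ang 68.7 z 16.5
  px [343. 271.] n 242 xy 636.4 169.9 size 249.3 5.1 ang 88.3 z 17.4
  px [245. 283.] n 92 xy 770.4 45.9 size 12.0 85.8 ang 67.3 z 18.5
scene 0.0215 0.032
  px [244. 160.] n 75 xy 541.6 -161.4 size 12.5 71.4 ang 7.5 z 26.8
  px [364. 253.] n 4771 xy 546.5 172.7 size 250.8 183.8 ang 87.7 z 26.3
  px [180. 215.] n 757 xy 740.7 -164.5 size 51.4 84.6 ang 75.2 z 29.1
  px [233. 263.] n 1998 xy 755.2 -0.8 size 102.4 88.1 ang 75.3 z 25.9
  px [305. 331.] n 61 xy 777.8 191.3 size 17.7 51.8 ang 32.9 z 27.1
scene 0.034 0.047
  px [244. 156.] n 95 xy 541.4 -160.9 size 15.1 70.6 ang 9.5 z 40.2
  px [372. 224.] n 2823 xy 524.6 170.8 size 131.3 105.0 ang 89.1 z 41.5
  px [356. 246.] n 250 xy 588.4 170.6 size 179.9 3.8 ang 89.1 z 41.7
  px [306. 325.] n 187 xy 769.8 185.6 size 35.6 53.9 ang 31.2 z 41.9
scene 0.047 0.0595
  px [243. 151.] n 172 xy 535.4 -162.0 size 70.2 15.7 ang 88.8 z 53.5
  px [373. 225.] n 1700 xy 528.8 171.7 size 180.6 
[... 757 characters left out ...]
3.2 ang 87.8 z 26.4
  px [179. 246.] n 147 xy 746.2 190.6 size 54.9 24.1 ang 53.7 z 27.4
side 0.034 0.047
  px [381. 197.] n 110 xy 528.6 -159.7 size 69.2 13.5 ang 77.8 z 41.1
  px [178. 239.] n 230 xy 751.2 188.1 size 54.4 32.9 ang 49.3 z 41.6
  px [277. 290.] n 3990 xy 532.0 167.6 size 129.4 106.6 ang 88.0 z 41.6
  px [276. 320.] n 532 xy 487.5 199.4 size 215.6 99.4 ang 55.3 z 41.6
side 0.047 0.0595
  px [383. 190.] n 200 xy 534.7 -161.3 size 70.2 15.3 ang 87.5 z 53.7
  px [177. 235.] n 124 xy 749.2 189.2 size 46.9 21.7 ang 52.9 z 51.7
  px [274. 294.] n 2608 xy 528.9 171.2 size 182.6 123.0 ang 88.7 z 52.2
side 0.062 0.08
  px [175. 222.] n 485 xy 759.5 180.6 size 48.8 50.1 ang 62.0 z 70.3
```

Bottom tray sits at (547.0,172.3), yaw −2.2°. The slide tray is at (528.8,171.4), yaw −1.2°, and the cover at (535,−162), yaw −1.7°. All sizes and heights agree with the given ones. I'll push +x on the tray's −x face with both open fingers, at the bottom tray's yaw, so the two contacts square it up.

```bash
python3 -m inch '[[40,55,0,0,0,-5],[80,110,0,0,0,-10],[120,165,0,0,0,-15],[150,220,0,0,0,-20],[175,275,0,0,0,-25],[190,330,0,0,0,-27.5],[195,385,0,0,0,-27.5],[195,440,0,0,0,-27.5],[190,495,0,0,0,-27.5],[185,550,0,0,0,-27.5],[180,605,0,0,0,-27.5],[170,660,0,0,0,-27.5],[165,715,0,0,0,-27.5],[162,750,-20,0,0,-27.5],[162,759,-60,0,0,-27.5],[162,759,-100,0,0,-27.5],[162,759,-115,0,0,-27.5],[162,759,-115,0,0,-27.5],[162,759,-115,0,0,-27.5]]' 87
python3 - <<'E'
from bench import ctrl
import numpy as np
from scipy.spatial.transform import Rotation as R
s=ctrl.get_state();print(s['position'],R.from_rotvec(s['tool_rot']).as_matrix().round(3),s['joint_positions'].round(2))
E
```

```text
time: 2.48
position: [0.441, 0.1716, 0.123]
tool_rot: [-3.141, 0.061, -0.004]
ft_force: [0.2, 0.8, 0.4]
grip_width: 0.999
grip_force: 0.0
[0.44104341 0.17160887 0.1230159 ] [[ 0.999 -0.039  0.002]
 [-0.039 -0.999  0.   ]
 [ 0.002 -0.001 -1.   ]] [ 0.3   0.08 -0.74  1.99  0.06  1.09 -2.08]
```

```bash
python3 -m inch '[[0,0,-25,0,0,0],[0,0,-50,0,0,0],[0,0,-68,0,0,0],[0,0,-77,0,0,0],[0,0,-77,0,0,0],[6,0,-77,0,0,0],[10,0,-77,0,0,0],[13,0,-77,0,0,0],[15,0,-77,0,0,0],[15,0,-77,0,0,0]]' 87
python3 -m inch '[[2,0,0,0,0,0],[4,0,0,0,0,0],[5,0,0,0,0,0]]'
python3 -m inch '[[2,0,0,0,0,0],[4,0,0,0,0,0],[5,0,0,0,0,0]]'
```

```text
time: 3.72
position: [0.455, 0.1714, 0.0446]
tool_rot: [3.141, -0.06, -0.0]
ft_force: [0.0, 0.6, -0.0]
grip_width: 1.003
grip_force: 0.0
time: 4.1
position: [0.4585, 0.1715, 0.0444]
tool_rot: [3.14, -0.058, -0.005]
ft_force: [-5.1, -0.8, 2.9]
grip_width: 1.003
grip_force: 2.5
time: 4.47
position: [0.4648, 0.1714, 0.0444]
tool_rot: [3.141, -0.06, -0.001]
ft_force: [-4.0, 0.6, 0.5]
grip_width: 0.996
grip_force: 1.5
```

```bash
python3 -m inch '[[1,0,0,0,0,0],[3,0,0,0,0,0],[4,0,0,0,0,0],[5,0,0,0,0,0],[5,0,0,0,0,0]]'
cat > look.py <<'E'
import sys
from h import *
from bench import ctrl
for n in("scene","side"):
    im,d=ctrl.get_image(n);p=ctrl.camera_params(n);P=cloud(d,p['mtx'],p['T']);z=P[...,2]
    cv2.imwrite(f"pics/{n}_{sys.argv[1]}.png",im[:,:,::-1])
    reg=(P[...,0]>.44)&(P[...,0]<.66)&(P[...,1]>.02)&(P[...,1]<.32)
    for lo,hi in((.0215,.032),(.036,.047),(.0465,.0595)):
        print(n,lo,hi);rect(reg&(z>lo)&(z<hi),P)
    w=(im.min(2)>105)&reg&(z>.033)&(z<.056)
    print("white");rect(w,P)
E
python3 look.py 1
```

```text
time: 5.1
position: [0.4702, 0.1711, 0.0445]
tool_rot: [3.141, -0.06, 0.0]
ft_force: [-0.8, -0.3, -0.7]
grip_width: 1.001
grip_force: 0.7
scene 0.0215 0.032
  px [365. 253.] n 4350 xy 546.4 172.5 size 251.1 183.0 ang 87.7 z 26.3
  px [385. 207.] n 66 xy 458.0 168.8 size 82.0 6.6 ang 87.6 z 26.4
scene 0.036 0.047
  px [368. 228.] n 2875 xy 536.2 169.2 size 132.0 104.5 ang 88.2 z 41.5
  px [353. 250.] n 228 xy 599.7 168.9 size 178.9 6.2 ang 89.2 z 41.8
scene 0.0465 0.0595
  px [370. 229.] n 1793 xy 531.0 170.8 size 180.9 142.0 ang 87.5 z 52.1
white
  px [362. 234.] n 2420 xy 552.9 169.9 size 178.9 92.3 ang 87.7 z 42.5
side 0.0215 0.032
  px [249. 320.] n 4996 xy 547.0 173.2 size 250.9 182.4 ang 87.7 z 26.4
side 0.036 0.047
  px [252. 284.] n 1220 xy 545.1 167.7 size 127.6 102.7 ang 89.1 z 41.4
  px [249. 326.] n 353 xy 526.7 254.6 size 147.5 39.7 ang 16.8 z 41.5
side 0.0465 0.0595
  px [242. 304.] n 1430 xy 540.9 185.3 size 152.2 122.7 ang 87.4 z 52.2
  px [312. 293.] n 114 xy 479.4 144.3 size 50.5 9.6 ang 85.6 z 52.0
white
  px [245. 294.] n 2325 xy 541.7 184.8 size 153.2 121.0 ang 87.4 z 45.0
```

Now squared (yaw −2.4°), at about (540.8,170.1). It needs +6 in x and +2 in y, so I'll push diagonally.

```bash
python3 -m inch '[[1,0.3,0,0,0,0],[2,0.9,0,0,0,0],[3,1.5,0,0,0,0],[4,2.1,0,0,0,0],[4,2.1,0,0,0,0]]'
python3 look.py 2
```

```text
time: 5.82
position: [0.4748, 0.174, 0.0451]
tool_rot: [-3.14, 0.06, -0.003]
ft_force: [-1.0, 0.0, 0.5]
grip_width: 0.998
grip_force: 0.0
scene 0.0215 0.032
  px [366. 250.] n 4303 xy 546.7 172.7 size 251.0 182.9 ang 87.8 z 26.4
  px [385. 209.] n 263 xy 464.8 172.2 size 85.2 19.0 ang 87.6 z 26.4
  px [366. 233.] n 1775 xy 540.8 170.8 size 131.6 103.7 ang 88.1 z 30.7
scene 0.036 0.047
  px [368. 234.] n 1785 xy 535.7 172.0 size 180.5 142.3 ang 87.8 z 42.1
scene 0.0465 0.0595
white
  px [365. 240.] n 895 xy 560.7 171.1 size 179.3 87.4 ang 87.6 z 42.4
side 0.0215 0.032
  px [253. 319.] n 5167 xy 547.2 173.0 size 251.6 182.7 ang 87.9 z 26.5
  px [247. 281.] n 566 xy 578.9 169.3 size 120.4 44.2 ang 87.9 z 30.5
side 0.036 0.047
  px [241. 307.] n 1508 xy 534.9 185.6 size 154.7 144.6 ang 87.5 z 42.0
  px [308. 294.] n 61 xy 488.0 143.7 size 45.4 5.7 ang 89.0 z 42.8
side 0.0465 0.0595
white
  px [237. 306.] n 1181 xy 546.7 185.2 size 153.9 120.9 ang 87.5 z 42.3
```

The tray has dropped (top now at z 42, all round). Backing off, then turning 90° and heading to the cover.

```bash
python3 -m inch '[[-6,0,0,0,0,0],[-16,0,0,0,0,0],[-20,0,30,0,0,0],[-15,0,80,0,0,0],[0,-30,110,0,0,10],[15,-70,130,0,0,20],[30,-120,130,0,0,30],[45,-170,130,0,0,40],[55,-220,130,0,0,50],[60,-270,130,0,0,60],[60,-310,130,0,0,70],[60,-330,130,0,0,80],[60,-336,120,0,0,90.5],[60,-336,100,0,0,90.5],[60,-336,100,0,0,90.5],[60,-336,100,0,0,90.5]]'
python3 look.py 3
python3 - <<'E'
from h import *
from bench import ctrl
from scipy.spatial.transform import Rotation as R
s=ctrl.get_state();print(s['position'],R.from_rotvec(s['tool_rot']).as_matrix().round(3))
p=ctrl.camera_params("wrist");im,d=ctrl.get_image("wrist")
P=cloud(d,p['mtx'],p['T']);z=P[...,2];rect((z>.048)&(z<.06),P);rect((z>.012)&(z<.023),P)
cv2.imwrite("pics/w3.png",im[:,:,::-1])
E
```

```text
time: 7.92
position: [0.534, -0.1621, 0.1452]
tool_rot: [2.253, 2.189, 0.0]
ft_force: [0.3, 0.4, -0.8]
grip_width: 0.998
grip_force: 0.0
scene 0.0215 0.032
  px [367. 247.] n 4652 xy 546.6 173.0 size 250.7 183.1 ang 87.5 z 26.4
  px [366. 233.] n 1795 xy 540.8 170.6 size 131.6 104.4 ang 87.8 z 30.7
scene 0.036 0.047
  px [368. 234.] n 1756 xy 545.4 171.7 size 180.5 123.3 ang 87.8 z 42.1
scene 0.0465 0.0595
white
  px [370. 237.] n 1023 xy 545.3 171.8 size 178.5 118.0 ang 88.0 z 42.4
side 0.0215 0.032
  px [264. 310.] n 6517 xy 546.7 172.8 size 252.4 182.1 ang 87.6 z 26.5
  px [269. 290.] n 2291 xy 549.2 166.7 size 128.4 103.8 ang 87.8 z 30.9
side 0.036 0.047
  px [267. 293.] n 2620 xy 545.5 171.0 size 183.1 122.2 ang 87.6 z 42.1
side 0.0465 0.0595
white
  px [265. 292.] n 1992 xy 546.0 171.1 size 182.7 121.4 ang 87.4 z 42.5
[ 0.53437284 -0.16231641  0.14553831] [[ 0.029  1.     0.001]
 [ 1.    -0.029 -0.001]
 [-0.001  0.001 -1.   ]]
  px [281. 219.] n 1189 xy 537.1 -162.8 size 68.9 13.8 ang 88.7 z 53.7
  px [497.  52.] n 931 xy 734.3 -40.3 size 43.3 100.3 ang 43.8 z 18.4
  px [281. 198.] n 19699 xy 537.1 -163.8 size 180.5 120.2 ang 88.5 z 17.9
  px [479. 194.] n 1187 xy 746.4 -167.3 size 58.3 104.0 ang 75.8 z 16.0
  px [520. 234.] n 207 xy 772.8 -198.3 size 52.3 22.0 ang 14.7 z 16.8
```

View pics/w3.png

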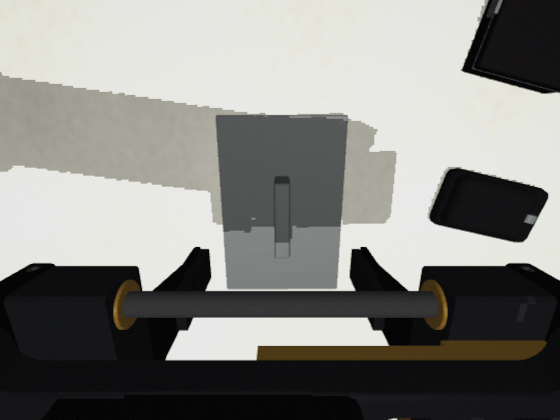

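Wrist view: rib at (282,217), centred between the fingers, and the yaw matches. Lower and grip.

```bash
python3 -m inch '[[0,0,-30,0,0,0],[0,0,-60,0,0,0],[0,0,-85,0,0,0],[0,0,-99,0,0,0],[0,0,-104,0,0,0],[0,0,-104,0,0,0]]'
python3 -m inch '[[0,0,0,0,0,0],[0,0,0,0,0,0],[0,0,0,0,0,0],[0,0,0,0,0,0],[0,0,0,0,0,0],[0,0,0,0,0,0],[0,0,0,0,0,0],[0,0,0,0,0,0]]' 5 35
python3 -m inch '[[0,0,4,0,0,0],[0,0,20,0,0,0],[0,0,40,0,0,0],[0,0,60,0,0,0],[0,0,80,0,0,0],[0,0,80,0,0,0],[0,0,80,0,0,0]]'
```

```text
time: 8.82
position: [0.5344, -0.1626, 0.0411]
tool_rot: [2.253, 2.188, 0.001]
ft_force: [-0.0, 0.5, 0.1]
grip_width: 1.0
grip_force: 0.0
time: 9.82
position: [0.5342, -0.1625, 0.0406]
tool_rot: [2.253, 2.188, 0.001]
ft_force: [1.8, -0.0, -0.5]
grip_width: 0.177
grip_force: 0.7
time: 10.7
position: [0.5334, -0.1625, 0.1203]
tool_rot: [-2.254, -2.188, 0.001]
ft_force: [0.2, -0.5, -2.9]
grip_width: 0.157
grip_force: 35.0
```

```bash
python3 -m inch '[[1,15,5,0,0,0],[2,45,10,0,0,-0.5],[3,85,10,0,0,-0.5],[4,125,10,0,0,-0.5],[5,165,10,0,0,-0.5],[6,205,10,0,0,-0.5],[8,245,10,0,0,-0.5],[10,285,10,0,0,-0.5],[11,315,10,0,0,-0.5],[11,330,5,0,0,-0.5],[11,334,0,0,0,-0.5],[11,334,-10,0,0,-0.5],[11,334,-16,0,0,-0.5],[11,334,-16,0,0,-0.5],[11,334,-16,0,0,-0.5]]'
cat > look2.py <<'E'
import sys
from h import *
from bench import ctrl
zc=float(sys.argv[2])  # cover origin height
for n in("scene","side","wrist"):
    p=ctrl.camera_params(n);im,d=ctrl.get_image(n);P=cloud(d,p['mtx'],p['T']);z=P[...,2]
    cv2.imwrite(f"pics/{n}_{sys.argv[1]}.png",im[:,:,::-1])
    reg=(P[...,0]>.44)&(P[...,0]<.66)&(P[...,1]>.02)&(P[...,1]<.32)
    print(n,"bottom");rect(reg&(z>.0215)&(z<.031),P)
    print("cover plate");rect(reg&(abs(z-zc-.008)<.005),P)
    print("slide top");rect(reg&(abs(z-.042)<.004),P)
E
python3 look2.py 4 0.0735
```

```text
time: 12.58
position: [0.5452, 0.171, 0.1047]
tool_rot: [2.264, 2.177, 0.0]
ft_force: [0.6, 1.3, -2.2]
grip_width: 0.156
grip_force: 35.0
scene bottom
  px [368. 256.] n 3753 xy 547.3 172.6 size 251.1 182.9 ang 87.7 z 26.4
  px [357. 249.] n 210 xy 585.0 176.0 size 117.4 14.6 ang 88.1 z 30.0
cover plate
  px [376. 230.] n 2924 xy 544.7 170.9 size 179.9 122.0 ang 87.7 z 82.3
slide top
  px [363. 251.] n 552 xy 546.3 171.6 size 180.6 120.9 ang 87.7 z 42.0
side bottom
  px [262. 324.] n 5134 xy 546.7 172.6 size 253.0 182.7 ang 87.6 z 26.5
  px [290. 304.] n 255 xy 503.7 168.6 size 125.5 11.6 ang 87.8 z 30.0
cover plate
  px [262. 285.] n 4452 xy 544.2 171.3 size 181.7 122.1 ang 87.8 z 82.6
slide top
  px [260. 312.] n 1298 xy 545.2 171.5 size 181.6 121.5 ang 87.9 z 42.2
wrist bottom
  px [289. 109.] n 17619 xy 550.9 216.1 size 162.9 181.2 ang 87.6 z 25.9
cover plate
  px [279. 182.] n 28327 xy 547.8 211.1 size 98.2 120.2 ang 88.0 z 82.1
  px [280. 338.] n 570 xy 544.2 112.0 size 24.4 36.8 ang 87.1 z 82.1
slide top
```

View pics/side_4.png

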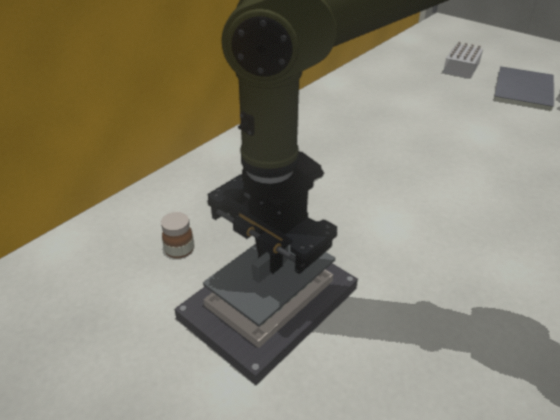

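The cover is held level over the tray, at (265,280) in the side view. The offset to correct is only (+1.2,+0.4) mm with no yaw. Lowering slowly.

```bash
python3 -m inch '[[1.2,0.4,-5,0,0,0],[1.2,0.4,-10,0,0,0],[1.2,0.4,-15,0,0,0],[1.2,0.4,-18,0,0,0],[1.2,0.4,-21,0,0,0],[1.2,0.4,-23,0,0,0],[1.2,0.4,-25,0,0,0],[1.2,0.4,-25,0,0,0]]'
python3 -m inch '[[0,0,-1,0,0,0],[0,0,-2,0,0,0],[0,0,-3,0,0,0],[0,0,-3,0,0,0]]'
```

```text
time: 13.72
position: [0.546, 0.1719, 0.0795]
tool_rot: [-2.263, -2.179, 0.0]
ft_force: [0.6, 0.1, -2.6]
grip_width: 0.161
grip_force: 35.0
time: 14.22
position: [0.5461, 0.1718, 0.0765]
tool_rot: [2.263, 2.179, -0.0]
ft_force: [-0.3, 0.7, -2.2]
grip_width: 0.158
grip_force: 35.0
```

Entering freely with no contact force yet. Continuing.

```bash
python3 -m inch '[[0,0,-1,0,0,0],[0,0,-2,0,0,0],[0,0,-3,0,0,0],[0,0,-3.5,0,0,0],[0,0,-3.5,0,0,0]]'
python3 -m inch '[[0,0,-0.5,0,0,0],[0,0,-1,0,0,0],[0,0,-1,0,0,0]]'
```

```text
time: 14.85
position: [0.5461, 0.1719, 0.073]
tool_rot: [2.263, 2.179, -0.0]
ft_force: [-0.7, 0.6, -2.9]
grip_width: 0.16
grip_force: 35.0
time: 15.22
position: [0.5462, 0.1719, 0.0727]
tool_rot: [2.263, 2.178, -0.0]
ft_force: [-2.9, -0.6, 4.7]
grip_width: 0.159
grip_force: 35.0
```

```bash
python3 look2.py 5 0.042 | grep -A1 plate
python3 -m inch '[[0,0,0,0,0,0],[0,0,0,0,0,0],[0,0,0,0,0,0],[0,0,0,0,0,0],[0,0,0,0,0,0],[0,0,0,0,0,0],[0,0,0,0,0,0],[0,0,0,0,0,0]]' 60
python3 -m inch '[[0,0,3,0,0,0],[0,0,15,0,0,0],[0,0,40,0,0,0],[0,0,80,0,0,0],[0,-40,120,0,0,0],[0,-90,130,0,0,0],[0,-140,130,0,0,0],[0,-190,130,0,0,0],[0,-190,130,0,0,0],[0,-190,130,0,0,0]]'
python3 look2.py 6 0.042
```

```text
cover plate
  px [374. 239.] n 2757 xy 545.4 171.6 size 180.5 122.2 ang 87.8 z 50.3
--
cover plate
  px [260. 299.] n 4241 xy 545.1 171.5 size 181.9 122.3 ang 87.6 z 50.4
--
cover plate
  px [279. 182.] n 28372 xy 548.9 211.6 size 98.4 120.6 ang 88.2 z 49.9
time: 16.38
position: [0.5461, 0.1719, 0.0721]
tool_rot: [2.263, 2.179, 0.0]
ft_force: [-0.5, 0.1, 0.1]
grip_width: 0.689
grip_force: 0.0
time: 17.62
position: [0.5463, -0.0174, 0.2028]
tool_rot: [2.263, 2.179, 0.002]
ft_force: [0.4, 0.6, 0.5]
grip_width: 0.689
grip_force: 0.0
scene bottom
  px [367. 249.] n 4378 xy 546.8 172.8 size 250.6 182.3 ang 87.9 z 26.4
cover plate
  px [368. 232.] n 4160 xy 545.0 172.0 size 180.0 122.4 ang 87.9 z 50.3
slide top
  px [353. 253.] n 195 xy 605.4 170.2 size 12.5 179.6 ang 1.2 z 42.3
side bottom
  px [263. 313.] n 6090 xy 547.1 172.1 size 253.9 182.7 ang 87.8 z 26.5
cover plate
  px [268. 290.] n 5713 xy 544.8 171.5 size 181.8 121.9 ang 87.7 z 50.4
slide top
  px [266. 314.] n 399 xy 504.5 200.4 size 215.7 100.1 ang 54.3 z 41.6
wrist bottom
  px [277.  88.] n 11025 xy 546.5 112.9 size 130.2 180.5 ang 88.0 z 25.9
cover plate
  px [272.  54.] n 13052 xy 545.3 125.5 size 89.3 120.1 ang 87.8 z 49.9
slide top
```

View pics/side_6.png

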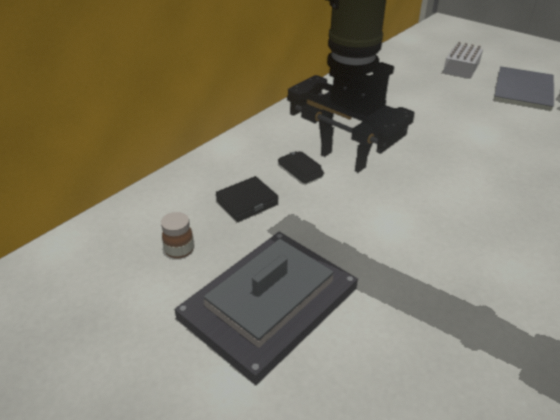

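The side view shows the stack standing flat at (268,290), with the plate top at z 50 (fully home) and the gripper clear. The jar (177,235), box and mouse are where they were.

```bash
python3 -c "
from bench import ctrl
print(ctrl.close_job())"
```

```text
the job is handed in; nothing more can be done
None
```

The job is handed in at about 18 s: the slide tray lies flat in the bottom tray's sockets, the cover tray was lowered fully home on it and released, the jar, slide box and mouse are where they were, and no verdict was printed.

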